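# Open the ratchet clamp on a glued planter box

### The job

The glue in the little teak planter box has set, so open the ratchet bar clamp that holds it. With your fingertips press the steel thumb release on the sliding jaw down and, keeping it down, push that jaw back along its bar, away from the box, until it is fully back against the end stop; then take your hand away. Pick nothing up, and leave the box and everything else on the table standing where it is.

Things in the scene. Friction and masses are not known exactly. Their poses are not given: they have to be found in the camera images.
- clamp: Ratchet bar clamp, jaws up, fixed to the table by two screwed-down feet (100 mm wide, at x -244 and 130 mm). Origin on the table under the bar; x runs along the bar in the opening direction, y across, z up. Steel bar 392 x 10 mm (x -252 to 140), ratchet teeth on top 33.5 mm above the table, pitch 10 mm. Fixed jaw: post and pad, 40 mm wide, x -240 to -213, 95 mm high.
- end_stop (a point): Middle of the end stop's face, which halts the sliding jaw: a dark block 30 mm wide, 46 mm high, at clamp x 116 mm, fixed on the bar's far end from the box; this point is 31 mm above the table.
- jaw (a joint): Sliding jaw, dark, 118 mm long, in m: 0 = closed on the box, grows along clamp +x, 0.100 = against the end stop. At 0, in clamp x: pad -102 to -95 mm; post -95 to -75, 95 mm high; release plate -68 to -24; heel -22 to 16, 78 mm high; all 32 to 40 mm wide and shifting with the value. Slides with about 4 N friction while the release is down; while it is up the ratchet blocks opening after a few mm.
- release (a joint): Thumb release, a spring rocker on a cross pin under the heel, in rad: 0 = up, 0.35 = fully down; its pawl clears the ratchet teeth from about 0.18. It springs up again when let go, so it must be kept down while the jaw moves. At point thumb_plate it takes 2 N to start and 4.5 N fully down, and goes down 5.5 mm to clear the teeth, 10 mm to its stop.
- thumb_plate (a point): Point on the top face of the release's ribbed steel plate, on the clamp's middle plane, 16 mm before (clamp -x of) the heel's face; 60 mm above the table while up. Plate 46 mm along the bar, 34 mm wide; up, it slopes with its end towards the box higher; level at 0.22 rad. It is the floor of a 53 mm gap between post and heel, open above and to both sides. The point moves with it.
- heel_face (a point): Middle of the heel's upright front face, which looks towards the box (clamp -x), 66 mm above the table; 32 mm wide, top edge 78 mm above the table. Moves with the sliding jaw; a push on it in clamp +x slides the jaw back.
- planter: Open teak planter box standing loose on its four legs between the two jaws, astride the bar: 110 mm along the bar, 130 mm across, 94 mm high, legs 18 mm square, underside 40 mm above the table, 0.55 kg. Origin on the table under its centre, x along the bar.
- pot: White ceramic pot with a succulent, 104 mm across, 76 mm high, 120 mm with the plant. Origin: centre of its underside, z up.
- tumbler: Stainless steel tumbler with a grey clip-on lid, 87 mm across, 170 mm high. Origin: centre of its underside, z up.
- glue: White plastic bottle of wood glue, 56 mm across, 165 mm high. Origin: centre of its underside, z up.
- jar: Open clear glass jar with gravel in it, 76 mm across, 96 mm high. Origin: centre of its underside, z up.
- sanding_block: Cork sanding block, 100 x 60 x 28 mm, lying flat. Origin: centre of its underside, x along its length.
- trowel: Green plastic hand trowel lying flat, 275 mm long, 73 mm wide, 30 mm high. Origin on the table, where handle and blade meet; x towards the tip of the blade (150 mm), handle to -x (123 mm).
Not all that is in view belongs to the job. Leave any red look-alike of the planter alone.

How it is judged:
By the outcome, as a careful person would: the job done as asked, in the order asked, and still so for the second after the job is handed in, with the robot touching nothing.
It also fails if it takes over 32 s, if anything falls off the work surface, if the arm or the gripper's body presses on something with over 40 N, if the wrist force passes 120 N, or if a joint passes its speed limit or range.

### The arm

A 6-joint arm with a two-finger parallel gripper is mounted at the origin on the work surface. World frame = base frame: x ahead of the robot, y to its left, z up, the work surface at z = 0. Lengths are in m, angles in rad, forces in N, time in s.
With the tool pointing down it reaches from about 0.225 to 0.875 m from the base axis. Payload 3.4 kg.
Tool frame: the origin (TCP) lies midway between the tips of the shut fingers; the grasp point (between the pads) lies 19 mm behind it; x points along the fingers, z is the direction in which the jaws open and shut, and the axes are right-handed (so a half turn about x gives the same grasp; the last joint's range is limited). The gripper opens to 85 mm and grips with 20 to 120 N. Pads are 22 mm wide; open, the fingers measure 114 mm over their backs; the gripper's body (76 mm by 85 mm) begins 54 mm behind the grasp point. The pads swing forward as they close: fully open they stand 13 mm farther back than shut.
Start: joints at [-1.298, 0.276, 1.505, -0, 1.361, -0.121], TCP at [0.221, -0.531, 0.231] pointing down, gripper open.
Joint ranges: [-2.89, 2.89], [-0.75, 2.08], [0.22, 2.7], [-1.18, 4.32], [0.11, 2.71], [-2.7, 2.7]. Speed limits (rad/s): [2.57, 2.57, 3.14, 3.14, 3.14, 3.14].

### API

Orientations are given as a unit quaternion [w, x, y, z].
In Python, from rig import manip, eyes gives the robot as it stands. The module is installed in compiled form; this text tells all that it offers.
- The arm moves only by the shell command python3 -m crank 'ROWS' [FORCE]. ROWS is JSON, a list of rows, each a list of 7 numbers: the shift along the tool's x, y, z in cm, then the turn, a rotation vector about the tool's x, y, z in degrees, then the finger opening in cm, from 0 to 8.54. A call has 1 to 5 rows; each row is the pose to reach, as a shift and turn from the pose commanded when the call began, along the tool's axes at that moment; what a row does not reach only later rows make up. A row lasts 1/8 s, in which the tool goes at most 62.5 mm and 10.7 degrees, less where a joint would pass 70% of its speed; a pose out of reach is approached as far as the arm can. A call with a gripper value outside its range is refused whole. The fingers move at their own pace and stop on an object; FORCE is the grip in N (left out, the last holds). Time passes only in rows, so rows that repeat a pose let the fingers close. It gives the time, the measured TCP pose, the force and the opening at its end, in the units of the state.
- manip.get_state(): the state, without advancing time (a new reading comes with each control period).
- eyes.get_image(name): name is "scene" or "top" or "wrist"; returns a dict with "color" (400x640x3 uint8, blue, green, red), "z_map" (400x640 float32, m along the optical axis (not along the pixel's ray), 0 where there is no reading), "vertical_fov" (degrees; the focal length in pixels is half the picture's height over the tangent of half this angle, whatever the lens; pixels are square), "cx", "cy" (the principal point, pixels), "dist" ([k1, k2, p1, p2, k3] as OpenCV has them; the pictures are not rectified), "eye" and "attitude" of the camera in the world. Camera axes: x right, y up, looking along -z (the intrinsics and any distortion apply to the point x, -y, -z); pixel columns grow to the right and rows downward; lengths in m; the calibration is good to about 2 mm. A picture is of the moment at which its call begins.
- manip.sign_off(): hands the job in, once; it reports no verdict.
The state is a dict: "clock": time; "qpos": joint angles; "qd": joint speeds; "effort": joint torques, N m; "position": TCP position; "ee_rot": TCP orientation; "contact_force": force on the tool from outside, world axes, zero at the start; "moment": the same for the moment, N m; "width": finger opening in m.
Only numpy, scipy, OpenCV 4.12 (cv2) and the standard library are available. Lean on these libraries where they do the work, as an engineer would, in place of code of your own. Each camera call takes 0.05 s, during which the arm holds its last target.

## Working session

There is one attempt and no reset: what is moved stays moved. The work goes in short steps, Python scripts to look and compute and a shell command to move; the robot and the scene stay as the last step left them, time stands still between calls to the robot, and variables do not carry over. Pictures are saved under pics/ and viewed, and the job is handed in when it is done.

```bash
mkdir -p pics
cat > h.py <<'E'
import numpy as np,cv2
from scipy.spatial.transform import Rotation as R
def K(im):
    h,w=im["color"].shape[:2]; f=h/2/np.tan(np.radians(im["vertical_fov"])/2)
    return np.array([[f,0,im["cx"]],[0,f,im["cy"]],[0,0,1]])
def rot(im):
    a=np.array(im["attitude"])
    return a if a.shape==(3,3) else R.from_quat(a,scalar_first=True).as_matrix()
def rays(im,px):
    u=cv2.undistortPoints(np.array(px,float).reshape(-1,1,2),K(im),np.array(im["dist"])).reshape(-1,2)
    d=np.c_[u[:,0],-u[:,1],-np.ones(len(u))]
    return d@rot(im).T
def onplane(im,px,z):
    d=rays(im,px);e=np.array(im["eye"]);return e+d*((z-e[2])/d[:,2])[:,None]
def depthpts(im,px):
    d=rays(im,px);px=np.array(px,int);z=im["z_map"][px[:,1],px[:,0]]
    return np.array(im["eye"])+d*z[:,None]
E
python3 - <<'E'
from rig import manip,eyes
import cv2,pickle
s=manip.get_state()
for k,v in s.items():print(k,v)
for n in("scene","top","wrist"):
    im=eyes.get_image(n);cv2.imwrite(f"pics/{n}0.png",im["color"]);pickle.dump(im,open(n+"0.pkl","wb"))
    print(n,{k:v for k,v in im.items() if k not in("color","z_map")})
E
```

```text
clock 0.0
qpos [-1.29799538e+00  2.76574541e-01  1.50613934e+00 -2.38394696e-05
  1.36066974e+00 -1.21029650e-01]
qd [ 0.00096365  0.00077898 -0.00061896  0.0024579  -0.00066642  0.00019025]
effort [-1.68056026e-04 -4.16773081e+01 -2.45804286e+01  2.00482054e-05
  1.12761377e-02  1.18263662e-05]
position [ 0.22047312 -0.53048511  0.23044889]
ee_rot [ 0.58767494  0.39291941  0.58864647 -0.3921069 ]
contact_force [-0.54765394  0.26137159 -0.97831612]
moment [-0.01118227 -0.03679882  0.01404697]
width 0.08535183206221428
scene {'vertical_fov': 47.277978625412196, 'cx': 322.2990748053249, 'cy': 196.09391137498824, 'dist': array([-0.12749012,  0.        ,  0.        ,  0.        ,  0.        ]), 'eye': array([ 1.11040952, -0.42879405,  1.03939742]), 'attitude': array([0.87148601, 0.25986678, 0.12588486, 0.39640182])}
top {'vertical_fov': 49.53420188273559, 'cx': 318.2923674183705, 'cy': 199.2292844847786, 'dist': array([-0.09380818,  0.        ,  0.        ,  0.        ,  0.        ]), 'eye': array([0.43928634, 0.00696824, 1.0865329 ]), 'attitude': array([ 0.71587067,  0.04278385, -0.06201701, -0.69415605])}
wrist {'vertical_fov': 70.54651722623709, 'cx': 317.52665184621316, 'cy': 199.2748104239798, 'dist': array([-0.01497842,  0.        ,  0.        ,  0.        ,  0.        ]), 'eye': array([ 0.28768095, -0.50290933,  0.37307047]), 'attitude': array([ 0.8232324 , -0.11958759,  0.08113043, -0.54900371])}
```

View pics/scene0.png

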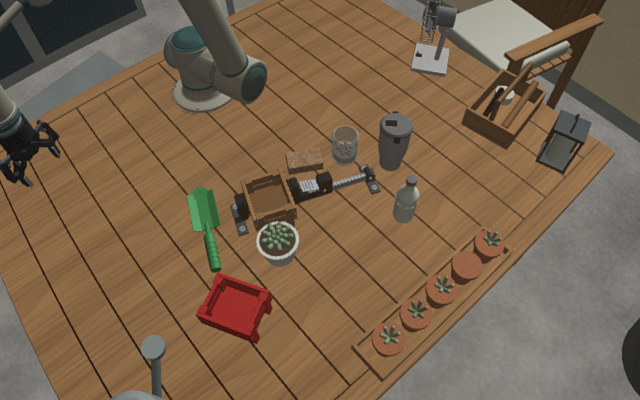

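View pics/top0.png

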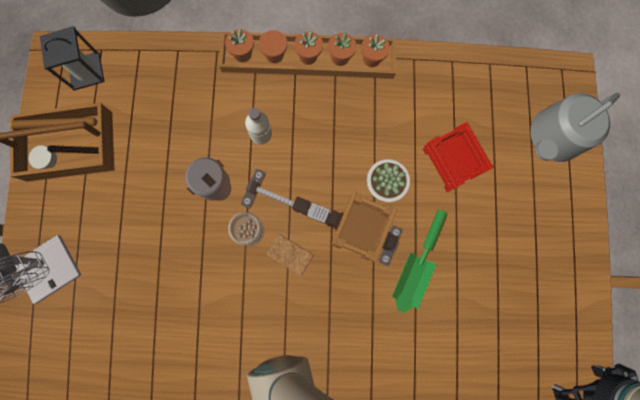

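View pics/wrist0.png

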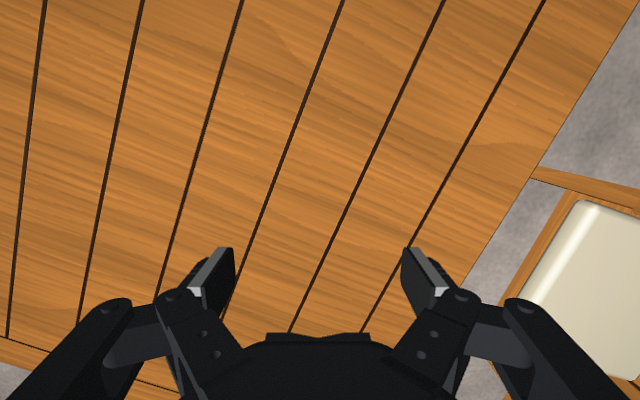

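Run:
```python
import pickle,cv2
for n,(x0,y0,x1,y1) in {"top":(220,150,420,290),"scene":(220,130,400,270)}.items():
    im=pickle.load(open(n+"0.pkl","rb"));c=im["color"][y0:y1,x0:x1]
    cv2.imwrite(f"pics/{n}0c.png",cv2.resize(c,None,fx=4,fy=4,interpolation=cv2.INTER_CUBIC))
```

```text
(no output)
```

View pics/top0c.png

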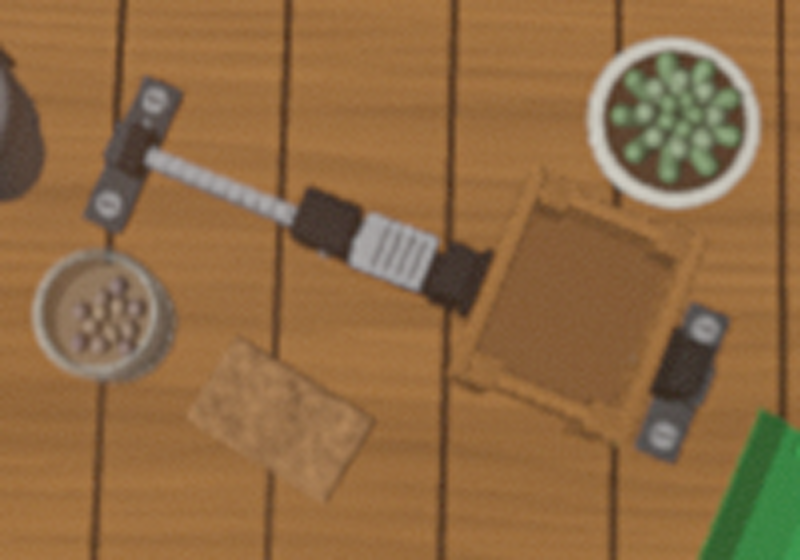

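View pics/scene0c.png

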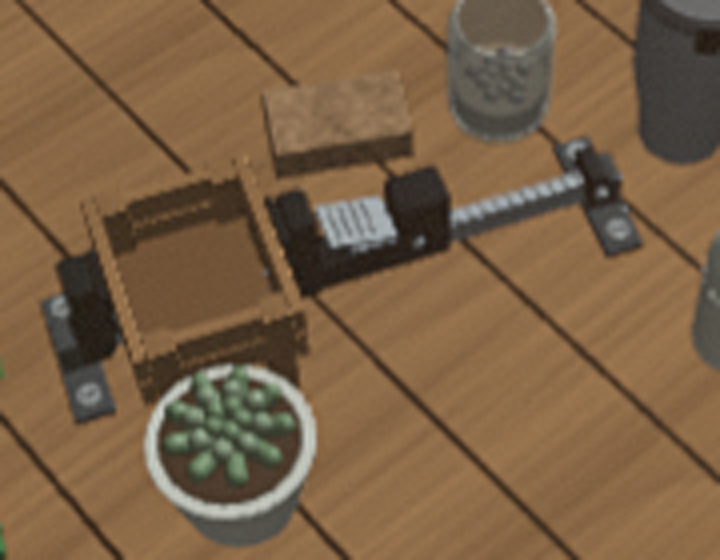

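Run:
```python
import pickle,cv2,numpy as np
from h import *
t=pickle.load(open("top0.pkl","rb"));s=pickle.load(open("scene0.pkl","rb"))
c=lambda p,o:np.array(p,float)/4+np.array(o)-0.375
px=c([(155,98),(109,206),(706,328),(664,436)],(220,150))
P=onplane(t,px,0.008);print(P.round(4));print("depth",depthpts(t,px.round()).round(4))
A=P[:2].mean(0);B=P[2:].mean(0);print("len",np.linalg.norm(A-B))
ps=c([(575,152),(619,231),(62,306),(89,395)],(220,130))
Q=onplane(s,ps,0.008);print("scene",Q.round(4))
A2=Q[:2].mean(0);B2=Q[2:].mean(0);print(A,A2,B,B2)
A=(A+A2)/2;B=(B+B2)/2
ex=(A-B)/np.linalg.norm(A-B);ex[2]=0;O=(A*244+B*130)/374;O[2]=0
yaw=np.arctan2(ex[1],ex[0]);ey=np.array([-ex[1],ex[0],0]);print("O",O,"yaw",np.degrees(yaw))
np.savez("clamp.npz",O=O,ex=ex,ey=ey)
# all jaw points in clamp frame
for n,im in(("t",t),("s",s)):
    v,u=np.mgrid[0:400,0:640];d=depthpts(im,np.c_[u.ravel(),v.ravel()])
    L=np.c_[(d-O)@ex,(d-O)@ey,d[:,2]]
    m=(abs(L[:,1])<.012)&(L[:,0]>-.25)&(L[:,0]<.15)
    L=L[m]
    for a in np.arange(-.25,.15,.008):
        q=L[(L[:,0]>=a)&(L[:,0]<a+.008)]
        if len(q):print(n,round(a*1e3),len(q),"zmed %.1f max %.1f"%(np.median(q[:,2])*1e3,q[:,2].max()*1e3),end=" | ")
    print()
# colour px checks on top: heel front/back, plate ends
for nm,p,z in (("heel far edge mid",(307,213),.078),("heel/plate edge mid top",(358,230),.078),("plate box end",(432,265),.065)):
    w=onplane(t,c([p],(220,150)),z)[0];print(nm,((w-O)@ex*1e3).round(1),((w-O)@ey*1e3).round(1))
def W(x,y,z):return O+ex*x+ey*y+np.array([0,0,z])
print("thumb",W(-.038,0,.060),"heel",W(-.022,0,.066),"stop",W(.116,0,.031))
```

```text
[[ 0.6602  0.1335  0.008 ]
 [ 0.5902  0.1589  0.008 ]
 [ 0.5252 -0.2179  0.008 ]
 [ 0.4572 -0.1919  0.008 ]]
depth [[ 0.6592  0.1337  0.0144]
 [ 0.5896  0.1576  0.0149]
 [ 0.5236 -0.216   0.0158]
 [ 0.4562 -0.1918  0.0133]]
len 0.37579869614576095
scene [[ 0.5875  0.1586  0.008 ]
 [ 0.6565  0.1343  0.008 ]
 [ 0.4533 -0.1889  0.008 ]
 [ 0.5216 -0.2151  0.008 ]]
[0.6252205  0.14619296 0.008     ] [0.62199401 0.14647562 0.008     ] [ 0.4911792  -0.20488764  0.008     ] [ 0.48746328 -0.20200062  0.008     ]
O [0.5769303  0.02475356 0.        ] yaw 68.99733639073641
t -250 4 zmed 38.5 max 40.2 | t -242 21 zmed 94.7 max 97.9 | t -234 37 zmed 96.7 max 99.4 | t -226 38 zmed 93.1 max 98.4 | t -218 34 zmed 92.9 max 97.8 | t -210 66 zmed 79.2 max 99.3 | t -202 31 zmed 47.8 max 51.7 | t -194 34 zmed 48.3 max 51.6 | t -186 34 zmed 48.3 max 53.5 | t -178 32 zmed 48.2 max 50.3 | t -170 32 zmed 48.1 max 51.1 | t -162 34 zmed 48.1 max 52.3 | t -154 31 zmed 47.9 max 50.4 | t -146 32 zmed 47.3 max 51.9 | t -138 31 zmed 48.6 max 52.9 | t -130 34 zmed 48.5 max 52.2 | t -122 31 zmed 47.8 max 51.4 | t -114
[... 1983 characters left out ...]
zmed 23.4 max 75.8 | s 22 33 zmed 15.3 max 33.3 | s 30 33 zmed 16.6 max 33.5 | s 38 32 zmed 16.3 max 32.9 | s 46 37 zmed 15.0 max 34.6 | s 54 29 zmed 14.5 max 34.9 | s 62 35 zmed 13.2 max 32.4 | s 70 34 zmed 17.3 max 33.4 | s 78 34 zmed 17.8 max 36.8 | s 86 32 zmed 15.7 max 32.7 | s 94 32 zmed 17.8 max 32.9 | s 102 37 zmed 16.5 max 33.2 | s 110 50 zmed 27.4 max 45.6 | s 118 27 zmed 43.2 max 46.5 | s 126 19 zmed 40.1 max 46.2 | s 134 23 zmed 32.8 max 36.0 | s 142 6 zmed 7.1 max 30.4 | 
heel far edge mid 8.7 -0.1
heel/plate edge mid top -22.8 -2.4
plate box end -70.8 -1.8
thumb [ 0.56331066 -0.01072187  0.06      ] heel [0.56904525 0.00421515 0.066     ] stop [0.61850601 0.13304695 0.031     ]
```

Run:
```python
import pickle,numpy as np
from h import *
from rig import manip
t=pickle.load(open("top0.pkl","rb"));w=pickle.load(open("wrist0.pkl","rb"))
c=np.load("clamp.npz");O,ex,ey=c["O"],c["ex"],c["ey"]
for n,p,z in(("tumbler",(207,177),.17),("glue",(254,113),.165),("glue base",(261,133),0.02),("jar",(244,228),.096),("pot",(388,181),.076)):
    q=onplane(t,[p],z)[0];print(n,q.round(3),"clamp",((q-O)@ex).round(3),((q-O)@ey).round(3))
s=manip.get_state();T=R.from_quat(s["ee_rot"],scalar_first=True);M=T.as_matrix();print(M.round(4))
print("cam in tool",M.T@(w["eye"]-s["position"]))
for sg in(1,-1):
    x=np.array([0,0,-1.]);z=sg*ey;y=np.cross(z,x);G=np.c_[x,y,z]
    print(sg,"turn (tool axes)",np.degrees((T.inv()*R.from_matrix(G)).as_rotvec()),"cam side in clamp x:",y@ex)
tgt=O+ex*(-.038)+np.array([0,0,.12]);print("shift tool cm",(M.T@(tgt-s["position"])*100))
```

```text
tumbler [0.617 0.225 0.17 ] clamp 0.201 0.034
glue [0.766 0.132 0.165] clamp 0.168 -0.138
glue base [0.765 0.131 0.02 ] clamp 0.166 -0.137
jar [0.516 0.15  0.096] clamp 0.095 0.102
pot [ 0.64  -0.184  0.076] clamp -0.172 -0.134
[[-4.000e-04  9.235e-01  3.837e-01]
 [ 1.300e-03  3.837e-01 -9.235e-01]
 [-1.000e+00  2.000e-04 -1.400e-03]]
cam in tool [-1.42420922e-01  7.26689075e-02 -5.00139215e-06]
1 turn (tool axes) [ 1.33565643e+02 -5.11467965e-02  8.72451622e-02] cam side in clamp x: -1.0
-1 turn (tool axes) [-4.64343231e+01 -7.07088473e-02 -4.14525108e-02] cam side in clamp x: 1.0
shift tool cm [ 11.1207824   51.60093592 -34.84108055]
```

Candidates: clamp's sliding jaw at top (317,213) with its silver ribbed plate, next to the teak planter at (365,227), and red look-alike box at (458,156), which I leave alone. The end stop block is at about (254,188) and the fixed jaw at about (393,245). The crop confirms the silver plate between the dark post (465,275) and the heel (328,222). Depth agrees with the jaw at about 0.

I'll approach with shut fingers, pads' width along the bar, at a safe height.

```bash
python3 -m crank '[[0,5.1,-3.4,-9,0,0,0],[0,10.2,-6.9,-18,0,0,0],[0,15.4,-10.4,-27,0,0,0],[0,20.6,-13.9,-36,0,0,0],[0,25.8,-17.4,-46,0,0,0]]' 60
cat > go.py <<'E'
import sys,numpy as np
from h import *
from rig import manip
# args: clamp x,y,z (m) of TCP, lean deg
X,Y,Z,l=map(float,sys.argv[1:5])
c=np.load("clamp.npz");O,ex,ey=c["O"],c["ex"],c["ey"];ez=np.array([0,0,1.])
s=manip.get_state();T=R.from_quat(s["ee_rot"],scalar_first=True);M=T.as_matrix()
a=np.radians(l);x=ex*np.sin(a)-ez*np.cos(a);z=-ey;y=np.cross(z,x);G=np.c_[x,y,z]
p=np.array(s["position"]);d=p-O
print("t %.2f clamp xyz mm"%s["clock"],(np.array([d@ex,d@ey,p[2]])*1e3).round(1),"F clamp",np.round([s["contact_force"]@ex,s["contact_force"]@ey,s["contact_force"][2]],2),"w",round(s["width"],4))
print("shift cm",(M.T@(O+ex*X+ey*Y+ez*Z-p)*100).round(2),"turn deg",np.degrees((T.inv()*R.from_matrix(G)).as_rotvec()).round(2))
E
python3 go.py -.038 0 .16 8
```

```text
clock: 0.78
position: [0.3926, -0.27, 0.2312]
ee_rot: [0.695, 0.13, 0.695, -0.13]
contact_force: [1.4, -0.2, -0.3]
width: -0.0002
t 0.78 clamp xyz mm [-341.3   66.4  231.2] F clamp [ 0.32 -1.41 -0.33] w -0.0002
shift cm [ 7.13 30.34  6.57] turn deg [-0.14  0.03  8.  ]
```

```bash
python3 -m crank '[[0,6,1.3,0,0,1.6,0],[0,12,2.6,0,0,3.2,0],[0.5,18,3.9,0,0,4.8,0],[1.5,24,5.2,0,0,6.4,0],[3.5,30.3,6.6,0,0,8,0]]' 60
python3 go.py -.038 0 .10 8
python3 - <<'E'
from rig import eyes
import cv2,pickle
for n in("scene","top"):
    im=eyes.get_image(n);pickle.dump(im,open(n+"1.pkl","wb"))
    c=im["color"][110:270,220:420];cv2.imwrite(f"pics/{n}1.png",cv2.resize(c,None,fx=4,fy=3.75,interpolation=cv2.INTER_CUBIC) if 0 else cv2.resize(c,(750,600),interpolation=cv2.INTER_CUBIC))
E
```

```text
clock: 1.4
position: [0.5627, -0.0162, 0.198]
ee_rot: [0.703, 0.18, 0.683, -0.082]
contact_force: [0.5, -0.2, 0.1]
width: -0.0002
t 1.40 clamp xyz mm [-43.3  -1.4 198. ] F clamp [ 0.   -0.54  0.15] w -0.0002
shift cm [ 9.77 -0.85 -0.16] turn deg [-0.4   0.17 -0.05]
```

View pics/scene1.png

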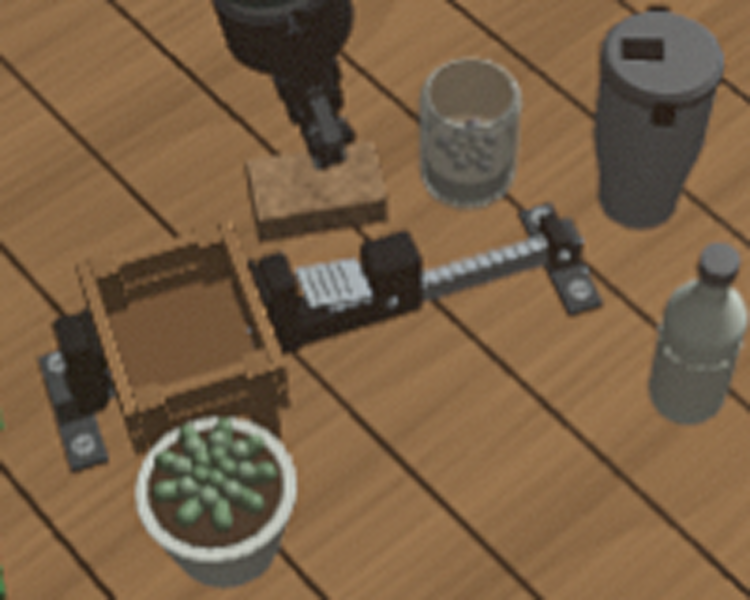

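The fingers (tip at about (325,155)) hang above the jaw line at z 0.198. Nothing has been disturbed. I'll descend into the gap.

```bash
python3 -m crank '[[4,-0.4,-0.1,-0.4,0,0,0],[8,-0.9,-0.15,-0.4,0,0,0],[9.8,-1.1,-0.15,-0.4,0,0,0],[9.8,-1.1,-0.15,-0.4,0,0,0]]' 60
python3 go.py -.040 0 .07 8
python3 - <<'E'
from rig import eyes
import cv2
for n in("scene","wrist"):
    im=eyes.get_image(n);c=im["color"]
    c=c[110:270,220:420] if n=="scene" else c
    cv2.imwrite(f"pics/{n}2.png",cv2.resize(c,(750,600) if n=="scene" else (640,400),interpolation=cv2.INTER_CUBIC))
E
```

```text
clock: 2.0
position: [0.5593, -0.015, 0.0977]
ee_rot: [0.701, 0.177, 0.686, -0.081]
contact_force: [-1.3, -0.5, -0.3]
width: -0.0001
t 2.00 clamp xyz mm [-43.5   2.2  97.7] F clamp [-0.92  0.99 -0.26] w -0.0001
shift cm [ 2.79 -0.04  0.23] turn deg [-0.08 -0.17  0.06]
```

View pics/scene2.png

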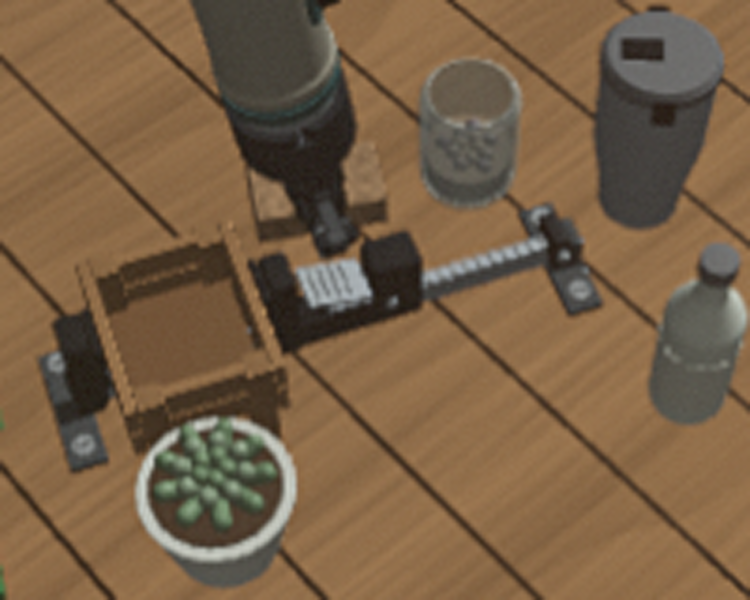

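View pics/wrist2.png

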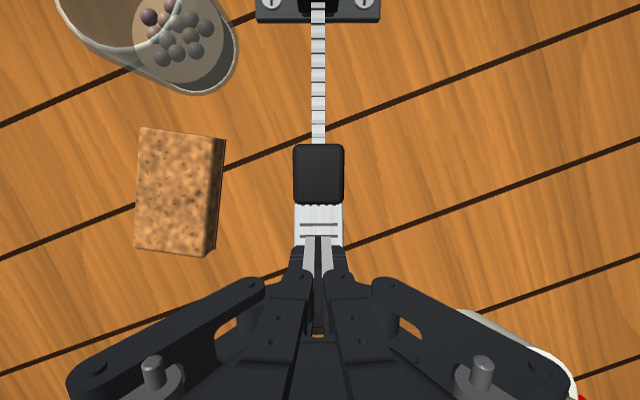

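Wrist view: the fingers (318,240) are centred on the plate, and the heel at (318,174) is ahead. Lowering onto the plate.

```bash
python3 -m crank '[[1.5,0.1,0.1,0,0,0,0],[2.7,0.1,0.2,0,0,0,0],[2.7,0.1,0.2,0,0,0,0]]' 60
python3 go.py -.040 0 .062 8
python3 -m crank '[[0.4,0,0,0,0,0,0],[0.8,0,0,0,0,0,0],[0.8,0,0,0,0,0,0]]' 60
python3 go.py -.040 0 .055 8
```

```text
clock: 2.48
position: [0.5636, -0.0108, 0.0714]
ee_rot: [0.702, 0.177, 0.685, -0.08]
contact_force: [0.2, 0.5, 0.1]
width: -0.0004
t 2.48 clamp xyz mm [-37.9  -0.3  71.4] F clamp [0.56 0.02 0.1 ] w -0.0004
shift cm [ 0.9  -0.33 -0.03] turn deg [-0.04 -0.08  0.03]
clock: 2.85
position: [0.5647, -0.01, 0.0645]
ee_rot: [0.703, 0.177, 0.684, -0.08]
contact_force: [0.4, -0.1, 0.3]
width: 0.0001
t 2.85 clamp xyz mm [-36.8  -1.   64.5] F clamp [ 0.02 -0.39  0.34] w 0.0001
shift cm [ 0.89 -0.45 -0.1 ] turn deg [-0.03  0.03  0.01]
```

```bash
python3 -m crank '[[0.2,-0.2,-0.1,0,0,0,0],[0.4,-0.35,-0.1,0,0,0,0],[0.4,-0.35,-0.1,0,0,0,0]]' 60
python3 go.py -.040 0 .055 8
python3 -m crank '[[0.2,-0.03,0,0,0,0,0],[0.4,-0.06,0,0,0,0,0],[0.4,-0.06,0,0,0,0,0]]' 60
python3 go.py -.040 0 .053 8
```

```text
clock: 3.22
position: [0.5632, -0.0127, 0.0604]
ee_rot: [0.703, 0.177, 0.684, -0.08]
contact_force: [-0.0, -0.6, 1.1]
width: -0.0
t 3.23 clamp xyz mm [-39.8  -0.6  60.4] F clamp [-0.59 -0.19  1.1 ] w -0.0
shift cm [ 0.53 -0.09 -0.06] turn deg [-0.04  0.1   0.  ]
clock: 3.6
position: [0.5629, -0.0127, 0.0561]
ee_rot: [0.703, 0.177, 0.684, -0.08]
contact_force: [-0.2, -1.7, 2.3]
width: -0.0001
t 3.60 clamp xyz mm [-40.   -0.4  56.1] F clamp [-1.71 -0.41  2.34] w -0.0001
shift cm [ 0.31 -0.05 -0.04] turn deg [-0.03  0.07  0.02]
```

```bash
python3 -m crank '[[0.2,-0.03,0,0,0,0,0],[0.4,-0.06,0,0,0,0,0],[0.4,-0.06,0,0,0,0,0]]' 60
python3 go.py -.032 0 .052 8
python3 - <<'E'
from rig import eyes
import cv2
for n in("scene","wrist"):
    im=eyes.get_image(n);c=im["color"]
    c=c[110:270,220:420] if n=="scene" else c[100:300,200:440]
    cv2.imwrite(f"pics/{n}3.png",cv2.resize(c,(750,600),interpolation=cv2.INTER_CUBIC))
E
```

```text
clock: 3.98
position: [0.5629, -0.0127, 0.052]
ee_rot: [0.703, 0.177, 0.684, -0.08]
contact_force: [-0.3, -2.9, 3.7]
width: 0.0001
t 3.98 clamp xyz mm [-40.   -0.3  52. ] F clamp [-2.83 -0.74  3.69] w 0.0001
shift cm [ 0.11  0.79 -0.03] turn deg [-0.03  0.06  0.03]
```

View pics/scene3.png

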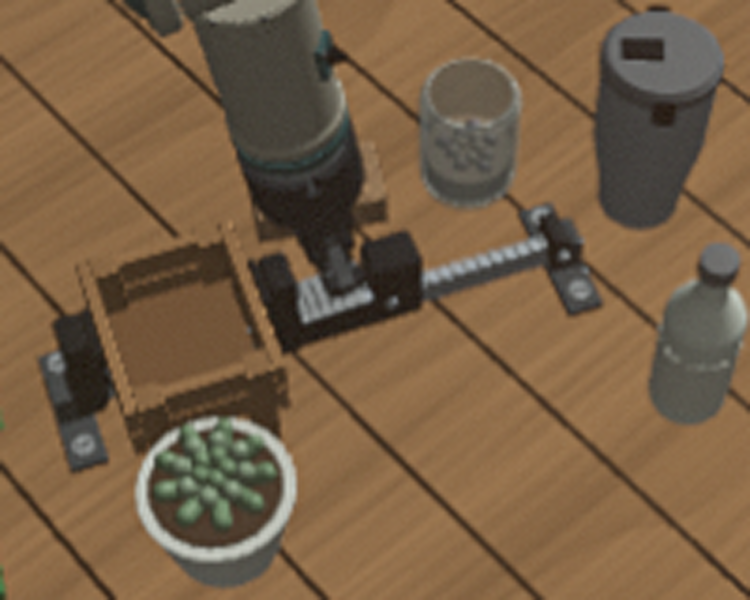

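View pics/wrist3.png

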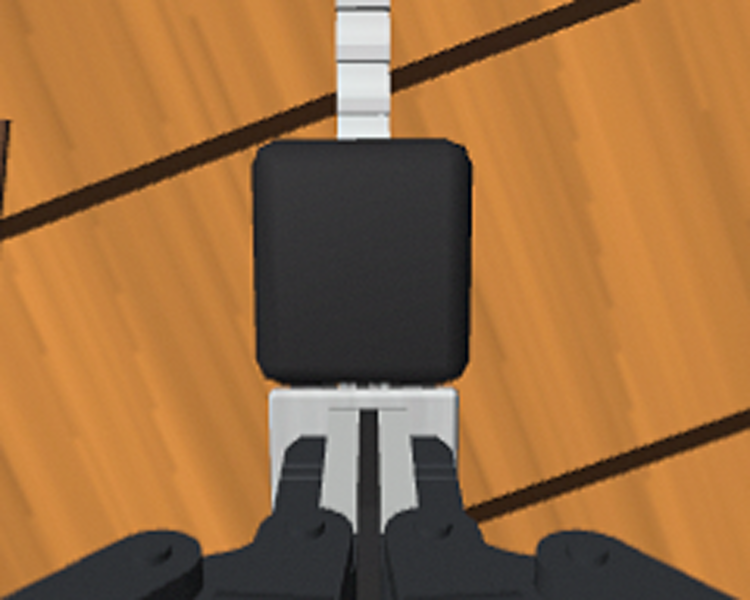

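The plate is pressed: the normal force is rising along the spring curve to 3.7 N and the tip is at 52 mm. The fingertips sit just short of the heel (heel edge at row 385 of the crop). Now I'll push along the bar while keeping the height.

```bash
python3 -m crank '[[0.07,0.4,0,0,0,0,0],[0.12,0.8,0,0,0,0,0],[0.2,1.2,0,0,0,0,0],[0.25,1.6,0,0,0,0,0]]' 60
python3 go.py 0.067 0 .052 8
```

```text
clock: 4.58
position: [0.5688, 0.0027, 0.052]
ee_rot: [0.703, 0.177, 0.684, -0.08]
contact_force: [-1.3, -3.4, 4.8]
width: -0.0
t 4.58 clamp xyz mm [-23.5  -0.3  52. ] F clamp [-3.69 -0.    4.81] w -0.0
shift cm [ 1.26  8.97 -0.03] turn deg [-0.    0.07  0.04]
```

```bash
python3 -m crank '[[0.12,0.8,0,0,0,0,0],[0.24,1.6,0,0,0,0,0],[0.36,2.4,0,0,0,0,0],[0.48,3.2,0,0,0,0,0],[0.55,4,0,0,0,0,0]]' 60
python3 go.py 0.067 0 .052 8
python3 - <<'E'
from rig import eyes
import cv2
im=eyes.get_image("scene");c=im["color"][110:270,220:420]
cv2.imwrite("pics/scene4.png",cv2.resize(c,(750,600),interpolation=cv2.INTER_CUBIC))
E
```

```text
clock: 5.2
position: [0.5832, 0.0405, 0.0521]
ee_rot: [0.703, 0.177, 0.684, -0.08]
contact_force: [-1.8, -4.3, 3.4]
width: -0.0001
t 5.20 clamp xyz mm [16.9 -0.2 52.1] F clamp [-4.66  0.15  3.43] w -0.0001
shift cm [ 0.7   4.96 -0.02] turn deg [-0.    0.06  0.04]
```

View pics/scene4.png

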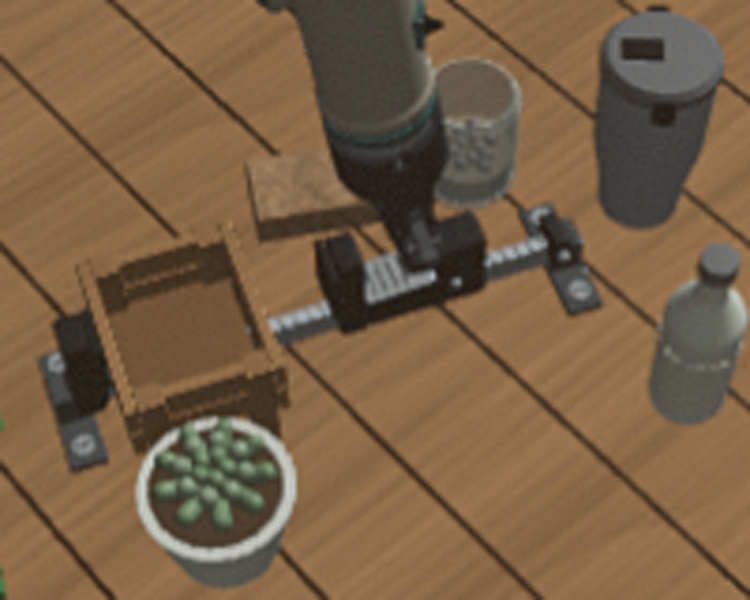

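The jaw is sliding freely (post now at (343,285), heel at (460,255)) and the box hasn't moved. I'll push on to near the stop.

```bash
python3 -m crank '[[0.14,1,0,0,0,0,0],[0.28,2,0,0,0,0,0],[0.42,3,0,0,0,0,0],[0.56,4,0,0,0,0,0],[0.6,4.4,0,0,0,0,0]]' 60
python3 go.py 0.067 0 .052 8
python3 - <<'E'
from rig import eyes
import cv2
for n in("scene","wrist"):
    im=eyes.get_image(n);c=im["color"]
    c=c[110:270,220:420] if n=="scene" else c
    cv2.imwrite(f"pics/{n}5.png",cv2.resize(c,(750,600) if n=="scene" else (640,400),interpolation=cv2.INTER_CUBIC))
E
```

```text
clock: 5.88
position: [0.599, 0.0821, 0.0521]
ee_rot: [0.703, 0.177, 0.684, -0.08]
contact_force: [-1.6, -4.5, 3.9]
width: 0.0001
t 5.88 clamp xyz mm [61.5 -0.1 52.1] F clamp [-4.77 -0.13  3.91] w 0.0001
shift cm [ 0.09  0.55 -0.01] turn deg [0.01 0.04 0.03]
```

View pics/scene5.png

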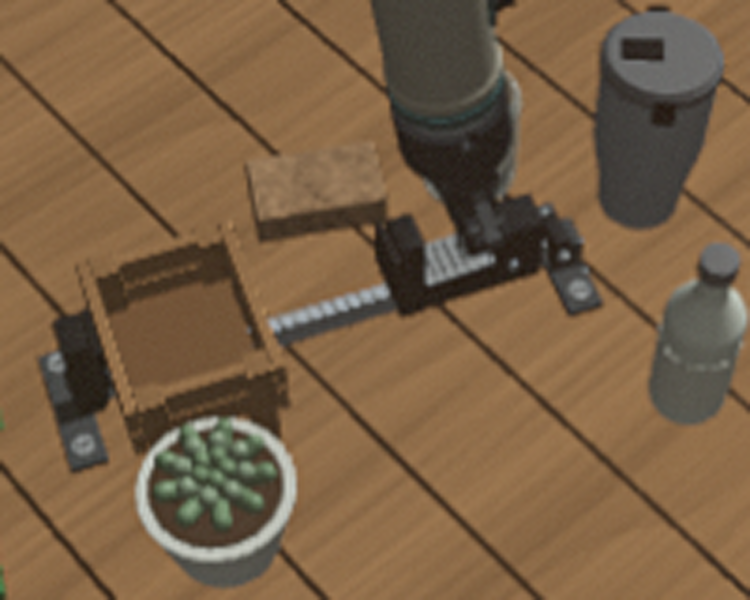

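View pics/wrist5.png

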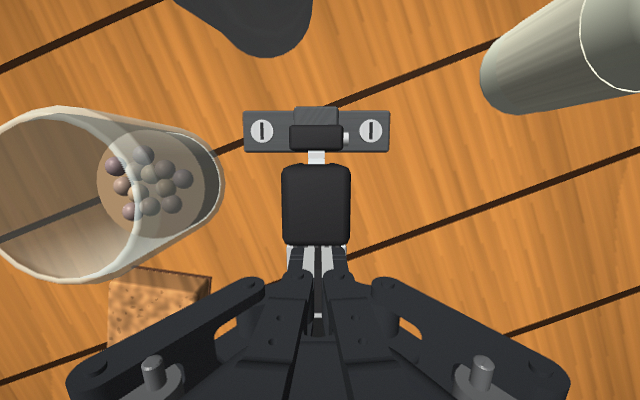

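Heel (316,205) is a few mm short of the stop (316,137), and there's daylight between the jar and the linkage. Creeping on until the force rises.

```bash
python3 -m crank '[[0.03,0.2,0,0,0,0,0],[0.06,0.4,0,0,0,0,0],[0.06,0.4,0,0,0,0,0]]' 60
python3 go.py 0.067 0 .052 8
python3 -m crank '[[0.02,0.15,0,0,0,0,0],[0.04,0.3,0,0,0,0,0],[0.04,0.3,0,0,0,0,0]]' 60
python3 go.py 0.067 0 .052 8
```

```text
clock: 6.35
position: [0.6004, 0.0855, 0.0521]
ee_rot: [0.703, 0.177, 0.684, -0.08]
contact_force: [-2.9, -2.4, 4.6]
width: -0.0
t 6.35 clamp xyz mm [65.1 -0.1 52.1] F clamp [-3.3  1.8  4.6] w -0.0
shift cm [ 0.04  0.18 -0.01] turn deg [-0.04  0.04  0.01]
clock: 6.72
position: [0.6015, 0.0885, 0.0521]
ee_rot: [0.703, 0.177, 0.684, -0.08]
contact_force: [-2.3, -2.9, 4.5]
width: -0.0001
t 6.72 clamp xyz mm [68.4 -0.1 52.1] F clamp [-3.5   1.15  4.5 ] w -0.0001
shift cm [-0.01 -0.14 -0.01] turn deg [-0.03  0.04  0.  ]
```

```bash
python3 -m crank '[[0.02,0.15,0,0,0,0,0],[0.03,0.2,0,0,0,0,0],[0.03,0.2,0,0,0,0,0]]' 60
python3 go.py 0.067 0 .052 8
python3 -m crank '[[0.02,0.1,0,0,0,0,0],[0.03,0.2,0,0,0,0,0],[0.03,0.2,0,0,0,0,0]]' 60
python3 go.py 0.067 0 .052 8
```

```text
clock: 7.1
position: [0.6017, 0.0889, 0.0521]
ee_rot: [0.703, 0.176, 0.685, -0.081]
contact_force: [-3.8, -7.3, 6.4]
width: 0.0002
t 7.10 clamp xyz mm [68.8 -0.1 52.1] F clamp [-8.17  0.96  6.39] w 0.0002
shift cm [-0.01 -0.18 -0.01] turn deg [0.03 0.03 0.16]
clock: 7.48
position: [0.6017, 0.0891, 0.0521]
ee_rot: [0.703, 0.174, 0.685, -0.082]
contact_force: [-5.7, -11.9, 8.0]
width: -0.0001
t 7.47 clamp xyz mm [69.  -0.1 52.1] F clamp [-13.21   1.07   8.01] w -0.0001
shift cm [-0.02 -0.2  -0.01] turn deg [0.09 0.02 0.35]
```

Stopped dead: tip position constant while the force rises to 13 N. So the jaw is against the end stop. Next I relax the push, then withdraw along the tool axis.

```bash
python3 -m crank '[[0,-0.15,0,0,0,0,0],[-0.5,-0.25,0,0,0,0,0],[-1.5,-0.4,0,0,0,0,0],[-4,-0.6,0,0,0,0,0],[-8,-0.6,0,0,0,0,0]]' 60
python3 -m crank '[[-4,0,0,0,0,0,0],[-8,0,0,0,0,0,0],[-12,-5,0,0,0,0,0],[-14,-10,0,0,0,0,0],[-14,-15,0,0,0,0,0]]' 60
python3 -m crank '[[0,-6,0,0,0,0,0],[0,-12,0,0,0,0,0],[0,-18,0,0,0,0,0],[0,-18,0,0,0,0,0]]' 60
python3 - <<'E'
from rig import eyes
import cv2,pickle
for n in("scene","top"):
    im=eyes.get_image(n);pickle.dump(im,open(n+"6.pkl","wb"));c=im["color"]
    c=c[110:270,220:420] if n=="scene" else c[140:300,220:420]
    cv2.imwrite(f"pics/{n}6.png",cv2.resize(c,(750,600),interpolation=cv2.INTER_CUBIC))
E
python3 go.py 0.067 0 .052 8
```

```text
clock: 8.1
position: [0.5963, 0.077, 0.1304]
ee_rot: [0.702, 0.178, 0.685, -0.08]
contact_force: [-0.2, 0.7, 0.2]
width: 0.0
clock: 8.72
position: [0.5377, -0.0815, 0.2511]
ee_rot: [0.705, 0.177, 0.682, -0.08]
contact_force: [0.0, 0.1, 0.4]
width: 0.0001
clock: 9.22
position: [0.4718, -0.2502, 0.2229]
ee_rot: [0.703, 0.179, 0.684, -0.082]
contact_force: [0.6, 0.8, 0.3]
width: 0.0002
t 9.32 clamp xyz mm [-2.907e+02 -2.000e-01  2.235e+02] F clamp [ 0.04 -0.31  0.07] w -0.0003
shift cm [22.02 33.   -0.13] turn deg [-0.11  0.11 -0.1 ]
```

View pics/scene6.png

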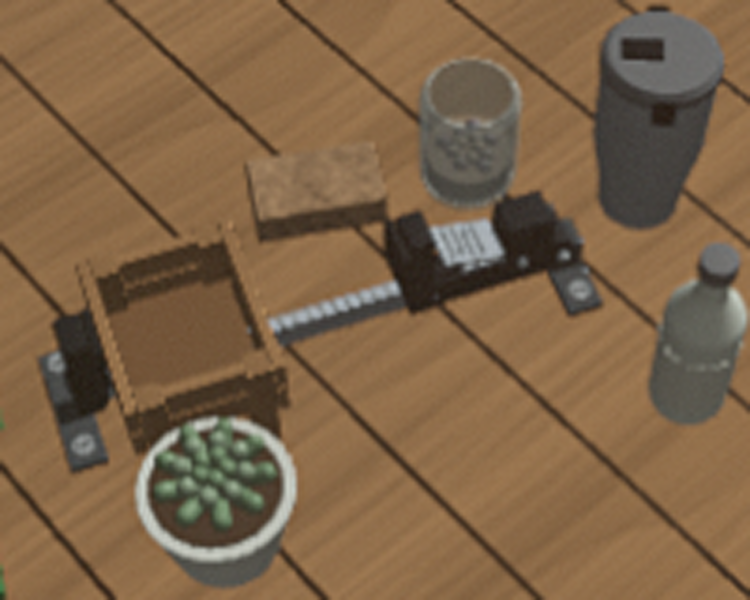

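View pics/top6.png

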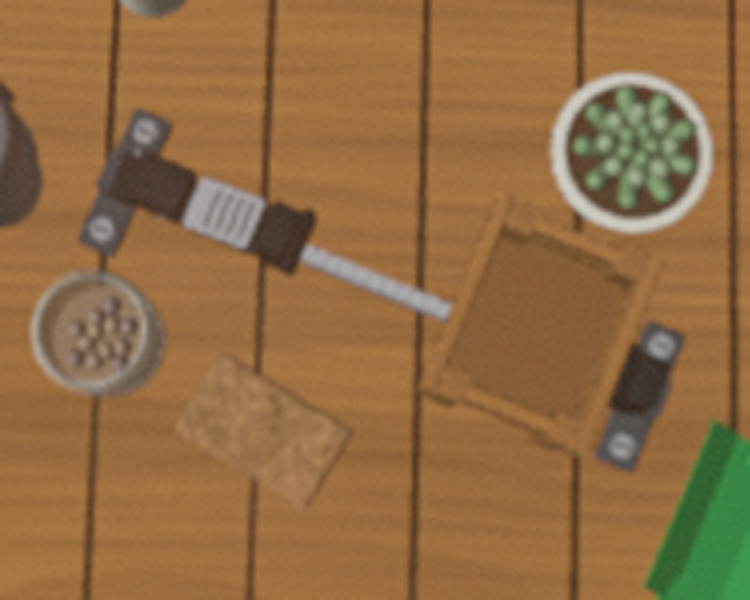

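The heel at (152,185) sits against the stop at (118,178) in the top crop, and the plate has sprung up again. One numeric check of the jaw shift, and of everything else staying put.

Run:
```python
import pickle,numpy as np,cv2
from h import *
c=np.load("clamp.npz");O,ex,ey=c["O"],c["ex"],c["ey"]
im=[pickle.load(open(f"top{i}.pkl","rb")) for i in(1,6)]
im[0]=pickle.load(open("top0.pkl","rb"))
# brightness profile along the bar at z=.078 (heel top/plate): plate edges
for k,i in enumerate(im):
    off=[0,.1][k]
    for nm,z,y in(("post/plate profile",.065,.012),):
        xs=np.arange(-.11,.03,.0005)+off
        prof=0
        M=rot(i);e=np.array(i["eye"])
        for yy in(-.010,-.006,.006,.010):
            P=O+xs[:,None]*ex+yy*ey+np.array([0,0,z]);q=(P-e)@M
            uv=cv2.projectPoints((q*[1,-1,-1]).reshape(-1,1,3),np.zeros(3),np.zeros(3),K(i),np.array(i["dist"]))[0].reshape(-1,2).astype(np.float32)
            g=cv2.cvtColor(i["color"],cv2.COLOR_BGR2GRAY).astype(np.float32)
            prof=prof+cv2.remap(g,uv[:,:1],uv[:,1:],cv2.INTER_LINEAR).ravel()/4
        gr=np.gradient(cv2.GaussianBlur(prof[None],(0,0),4).ravel())
        print(k,"rise at",xs[gr.argmax()].round(4),"fall at",xs[gr.argmin()].round(4))
d=cv2.absdiff(cv2.GaussianBlur(im[0]["color"],(0,0),1),cv2.GaussianBlur(im[1]["color"],(0,0),1)).max(2)
n,l,s,ce=cv2.connectedComponentsWithStats((d>30).astype(np.uint8))
for a in s[1:]:
    if a[4]>6:print("changed",a)
```

```text
0 rise at -0.069 fall at -0.023
1 rise at 0.031 fall at 0.076
changed [256 182  48  29 528]
changed [299 200  45  30 590]
changed [  419   201   199   199 19444]
changed [612 263   6  11  35]
changed [ 213  355  120   45 3262]
changed [ 552  363   88   37 2026]
```

```bash
python3 -c "
from rig import manip;print(manip.sign_off());print(manip.get_state()['clock'])"
```

```text
the job is handed in; nothing more can be done
None
the job is handed in; nothing more can be done
```

The clamp is open. I pressed the thumb release down with the shut fingertips (about 4 N), kept it down while I pushed the heel along the bar, and then took the hand away. I handed the job in at about 9.3 s.

- **Against the stop:** the fingertips stopped at clamp x 69 mm while the push rose to 13 N. After the hand was clear, the plate's two edges had shifted 100 mm and 99 mm in the top image. That agrees with the full 100 mm to within about 1 mm.
- **Release:** it sprang back up once let go.
- **Box and other objects:** comparing the top view from before and after, only the jaw and the arm showed a change. The box, pot, jar and sanding block stayed where they were. The arm was partly in that view, so the table behind it (right-hand side) was not compared. The arm touched nothing there.
- **Disagreement:** the two cameras put the clamp's feet about 3 to 5 mm apart, so I used their mean. No other check failed.

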